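# Load a thick cell into a spring-contact test dock

## Task

Take the thick battery cell from the rack and load it into the test dock: put its flat end in under the hood against the spring contact, push the spring back, then tip the nub end down behind the fixed contact so that the cell lies level and fully home in the saddles, and let go. Work gently: push on the spring with no more than 18 N while the nub end is still up, and never load the dock with more than 40 N through the cell. Leave everything else on the bench where it is.

Things in the scene. Friction and masses are not known exactly. Their poses are not given: they have to be found in the camera images.
- cell: The thick battery cell: grey cylinder 32 mm across, 70 mm long, about 145 g, lying level in the rack, axis 34 mm above the bench, middle 36 mm free for fingers. Origin: middle of the cylinder, on its axis; x runs along it from the flat end to the nub end (nub 11 mm across, 2.5 mm proud, 72.5 mm overall). At the start the nub points roughly away from the robot.
- cell_flat (a point): centre of the cell's flat end (35 mm from its origin)
- cell_nub (a point): tip of the nub at the cell's other end (37.5 mm from its origin)
- rack: The cell rack: aluminium plate 110 x 150 mm, 6 mm thick, fixed, with two pairs of low V saddles along its x axis: the wide pair (thick cell) at y = -30 mm, the narrow pair (slim cell) at y = +50 mm. Origin on the bench.
- dock: Cell test dock, fixed: grey plate 190 x 90 x 8 mm. Origin on the bench; x runs along the bay from the spring end (nearer the robot) to the fixed contact, z up. On it is clipped a white holder, up to 12 mm to -x or +x of the nominal places below; this offset is NOT measured: find it by feel or sight. Over 40 N between cell and dock (all contacts added; seated it has 10.5 N at each end) harms it.
- bay_nominal (a point): Nominal middle of the seated cell, on its axis, 40 mm above the bench (axes as the dock's). Two open white V saddles, 37 mm wide, at x -40 to -20 and +18 to +34 mm from here, carry the cell; between them fingers have room down to 15 mm above the bench. Rubbing at the cell's ends may hold it up a little when let go: check that it is home.
- spring_nominal (a point): Nominal centre of the free face of the brass spring plunger under the hood: 12 mm across, on the seated cell's axis line, 32 mm towards -x of the bay's middle. It moves 6 mm to -x, then a hard stop; 1.5 N to start plus 3 N per mm (19.5 N at the stop). The seated cell holds it 3 mm in (10.5 N); a level push of 12 to 15 N leaves 0.5 to 1.5 mm spare at the fixed contact.
- hood_nominal (a point): Nominal middle of the lower edge of the hood's lip: 29 mm towards -x of the bay's middle, 72 mm above the bench; roof 4 mm thick. 44 mm wide inside, 52 outside, back wall 27 mm behind the lip. Roof and fixed contact bar a level entry: flat end low under the roof, nub end raised 0.6 to 0.7 rad, push, tip down slowly. Raised, the contact force is up to 1.3 x the level push.
- stop_nominal (a point): Nominal middle of the upper inner edge of the fixed contact, an upright steel plate 36 mm wide and 3 mm thick (plastic backing behind it), 37.5 mm towards +x of the bay's middle; its top is 45 mm above the bench. The nub bears on its inner face.
- slim_cell: the slim cell: grey cylinder 18 mm across, 65 mm long, lying in the rack's small saddles 80 mm beside the big cell; origin at its middle. Leave it.
- screwdriver: a screwdriver lying on the bench between dock and rack; origin at its middle on the bench. Leave it.
- tape: a roll of tape, 84 mm across, 25 mm high, flat on the bench; origin under its centre. Leave it.
- bowl: a clear plastic bowl, 150 mm across, 85 mm high; origin under its centre. Leave it.
- oil: a small white oil bottle, 36 mm across, 90 mm high, upright; origin under its centre. Leave it.
- mug: a white mug, 80 mm high; origin under its centre. Leave it.
- spool: a small steel spool, 44 mm across, 28 mm high, upright; origin under its centre. Leave it.
Things that resemble listed ones, but are neither listed nor needed, are in the scene too. What is shaped like the cell but purple is not meant.

How it is judged (in metres and radians):
On the way, in this order (a step that is already met when the one before it is completed fails the run):
1. the thick cell is lifted clear of the rack (height (world z) of cell above 0.06 m and contact force between cell and rack below 0.1 N), for 0.1 s.
2. the flat end is in under the hood and pressed against the spring contact (over 4 N) with the nub end still raised (angle between cell's own x axis and vertical below 1.45 rad and x of cell_flat in the frame of dock below -0.012 m and z of cell_flat in the frame of dock below 0.055 m and x of cell_nub in the frame of dock above 0 m and contact force between cell and dock above 4 N), for 0.1 s.
At the end, for the whole second after the job is handed in: The thick cell lies level in the dock's saddles (axis height 37 to 43 mm above the bench, within 3.5 mm sideways and 0.06 rad of the bay), flat end at the spring, nub end at the fixed contact, held by the spring (over 3 N), released and at rest (z of cell in the frame of dock between 0.037 and 0.043 m and y of cell in the frame of dock between -0.0035 and 0.0035 m and x of cell_flat in the frame of dock below -0.019 m and x of cell_nub in the frame of dock above 0.022 m and angle between the x axis of cell and the x axis of dock, either way round below 0.06 rad and contact force between cell and dock above 3 N and linear speed of cell below 0.01 m/s); the robot touches nothing.
It fails at once if with the nub end still up (over about 0.22 rad), the cell is pressed against the dock with more than 18 N (angle between cell's own x axis and vertical below 1.35 rad and contact force between cell and dock above 18 N).
It fails at once if the cell is pressed against the dock with more than 40 N (contact force between cell and dock above 40 N).
It fails at once if something else on the bench is moved by more than 20 mm (distance of any of slim_cell, screwdriver, tape, bowl, oil, mug, spool from where it was at the start of the episode above 0.02 m).
It also fails if it takes over 72 s, if anything falls off the work surface, if the arm or the gripper's body presses on something with over 40 N, if the wrist force passes 120 N, or if a joint passes its speed limit or range.

## Robot

A 6-joint arm with a two-finger parallel gripper is mounted at the origin on the work surface. World frame = base frame: x ahead of the robot, y to its left, z up, the work surface at z = 0. Lengths are in m, angles in degrees, forces in N, time in s.
With the tool pointing down it reaches from about 0.35 to 0.875 m from the base axis. Payload 4.2 kg.
Tool frame: the origin (TCP) lies where the fingers leave the gripper's body, on its centre line; the fingertips stand 70 mm ahead of it and the grasp point (between the pads) lies 51 mm ahead of it; z points along the fingers, y is the direction in which the jaws open and shut (so a half turn about z gives the same grasp; the last joint's range is limited). The gripper opens to 87 mm and grips with 3 to 60 N. Pads are 19 mm wide; open, the fingers measure 117 mm over their backs; the gripper's body (75 mm by 190 mm) begins 51 mm behind the grasp point.
Start: joints at [78.071, 22.042, 0.453, 0, -68.411, -14.817], TCP at [0.281, 0.558, 0.292] pointing down, gripper open.
Joint ranges: [-179.83, 179.83], [-69.29, 118.12], [-61.27, 80.66], [-181.25, 117.63], [-171.15, -9.14], [-177.46, 177.46]. Speed limits (degrees/s): [159.86, 159.86, 180, 180, 180, 180].

## Interface

Orientations are given as a 3x3 rotation matrix whose columns are the frame's x, y, z axes.
In Python, from station import sense, capture, camera_model, finish_job gives the robot as it stands.
- The arm moves only by the shell command python3 -m inch 'ROWS'. ROWS is JSON, a list of rows, each an object with "hand": the closure, from 0 (fully open) to 1 (shut); "slide": the shift along the world's x, y, z in cm, a list of three; "yaw": the turn about the world's z in rad. A call has 1 to 10 rows; each row is the pose to reach, as a shift and turn from the pose commanded when the call began; what a row does not reach only later rows make up. A row lasts 1/8 s, in which the tool goes at most 62.5 mm and 10.7 degrees, less where a joint would pass 70% of its speed; a pose out of reach is approached as far as the arm can. A call with a gripper value outside its range is refused whole. The fingers move at their own pace and stop on an object; the grip force is fixed at half the most. Time passes only in rows, so rows that repeat a pose let the fingers close. It gives the time, the measured TCP pose, the force and the opening at its end, in the units of the state.
- sense(): the state, without advancing time (a new reading comes with each control period).
- capture(name): name is "scene" or "side" or "wrist"; returns the picture (480x640x3 uint8, blue, green, red); there is no depth.
- camera_model(name): a dict with "mtx" (3x3 intrinsics, pixels), "k1" (the pictures are not rectified: a ray, as slopes to the right and down, at radius r is drawn at 1 + k1 r^2 times it, then the intrinsics apply), "xyz" and "orientation" of the camera in the world; the wrist camera has in their place "tool_from_camera" (4x4, takes a point from camera to tool coordinates, whose origin is the TCP and whose axes are the flange's). Camera axes: x right, y up, looking along -z (the intrinsics and any distortion apply to the point x, -y, -z); pixel columns grow to the right and rows downward; lengths in m; the calibration is good to about 2 mm. A picture is of the moment at which its call begins: read the wrist's pose just before it. camera_model takes no time and is no camera call.
- finish_job(): hands the job in, once; it reports no verdict.
The state is a dict: "time_s": time; "joints": joint angles; "joint_velocities": joint speeds; "effort": joint torques, N m; "tcp_pos": TCP position; "ee_rot": TCP orientation; "wrist_force": force on the tool from outside, world axes, zero at the start; "moment": the same for the moment, N m; "gripper_width": opening from 0.0 (shut) to 1.0 (fully open).
Only numpy, scipy, OpenCV 4.12 (cv2) and the standard library are available. Lean on these libraries where they do the work, as an engineer would, in place of code of your own. Each camera call takes 0.05 s, during which the arm holds its last target. There are 200 camera calls.

## Working session

There is one attempt and no reset: what is moved stays moved. The work goes in short steps, Python scripts to look and compute and a shell command to move; the robot and the scene stay as the last step left them, time stands still between calls to the robot, and variables do not carry over. Pictures are saved under pics/ and viewed, about 8 in all and at most 12, crops included, and the job is handed in when it is done.

```bash
mkdir -p pics
cat > h.py <<'E'
import numpy as np, cv2
from station import sense, capture, camera_model
def cam(name, st=None):
    m=camera_model(name)
    if 'xyz' in m: return m, np.array(m['orientation']), np.array(m['xyz'])
    st=st or sense(); T=np.array(m['tool_from_camera']); R=np.array(st['ee_rot'])
    return m, R@T[:3,:3], R@T[:3,3]+np.array(st['tcp_pos'])
def ray(c,u,v):
    m,R,p=c; K=np.array(m['mtx'])
    n=cv2.undistortPoints(np.array([[[u,v]]],float),K,np.array([m['k1'],0,0,0.]))[0,0]
    return p, R@np.array([n[0],-n[1],-1])
def onz(c,u,v,z):
    p,d=ray(c,u,v); return p+d*(z-p[2])/d[2]
def proj(c,X):
    m,R,p=c; q=R.T@(np.array(X)-p); x=np.array([q[0],-q[1]])/-q[2]
    x=x*(1+m['k1']*(x@x)); K=np.array(m['mtx']); return (K@[x[0],x[1],1])[:2]
def tri(c1,a,c2,b):
    p,d=ray(c1,*a); q,e=ray(c2,*b); s=np.linalg.lstsq(np.c_[d,-e],q-p,rcond=None)[0]
    A=p+d*s[0];B=q+e*s[1]; return (A+B)/2, np.linalg.norm(A-B)
E
python3 - <<'E'
from h import *
a,b=capture('scene'),capture('side')
for n,i in(('scene',a),('side',b)): cv2.imwrite(f'pics/{n}0.png',i); print(n,cam(n)[1:], camera_model(n)['mtx'],camera_model(n)['k1'])
print(sense())
E
```

```text
scene (array([[ 0.8212001 , -0.4376686 ,  0.36616471],
       [ 0.5704029 ,  0.64808934, -0.50459958],
       [-0.01646005,  0.62323864,  0.78185847]]), array([ 0.96636918, -0.43087693,  0.88207324])) [[583.21639977   0.         314.4072301 ]
 [  0.         583.21639977 241.66656811]
 [  0.           0.           1.        ]] -0.1295096591488754
side (array([[-0.9957063 ,  0.05922933, -0.0711396 ],
       [-0.09165004, -0.52277438,  0.84753007],
       [ 0.01300868,  0.85041098,  0.52595811]]), array([0.53148025, 0.84465948, 0.53930553])) [[480.60956717   0.         328.00520732]
 [  0.         480.60956717 230.4183928 ]
 [  0.           0.           1.        ]] -0.026047994919967083
{'time_s': 0.1, 'joints': array([ 7.80708426e+01,  2.20868186e+01,  3.88319041e-01, -2.49027337e-02,
       -6.84116875e+01, -1.48160240e+01]), 'joint_velocities': array([ 0.07154747, -0.06271306,  0.1822201 ,  0.1561005 ,  0.02060859,
        0.08203262]), 'effort': array([-6.53055085e-04, -3.91690850e+01,  1.87934321e+01,  4.23187271e+00,
        1.34462639e-02, -7.47233571e-05]), 'tcp_pos': array([0.28107029, 0.55778809, 0.29126991]), 'ee_rot': array([[ 8.92944681e-01, -4.50165712e-01, -7.92925439e-04],
       [-4.50166399e-01, -8.92942876e-01, -1.79802525e-03],
       [ 1.01372195e-04,  1.96248547e-03, -9.99998069e-01]]), 'wrist_force': array([-0.90321819,  0.20390344, -0.12265632]), 'moment': array([ 0.01501445, -0.0035826 , -0.00483847]), 'gripper_width': 1.003655116085058}
```

View pics/scene0.png

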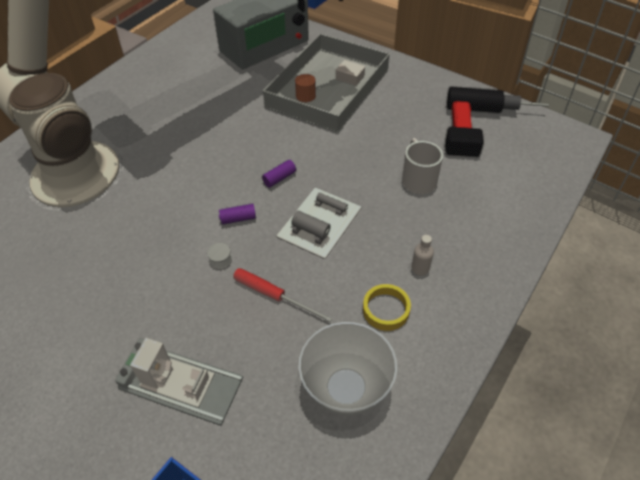

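View pics/side0.png

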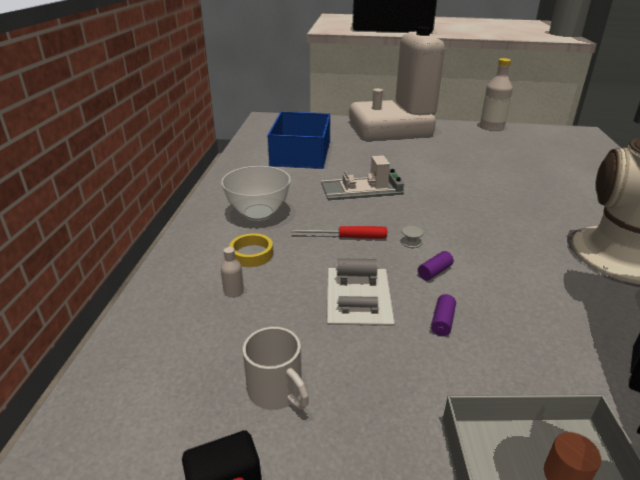

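Run:
```python
from h import *
a=cv2.imread('pics/scene0.png');b=cv2.imread('pics/side0.png')
r=lambda i,x,y,w,h:cv2.resize(i[y:y+h,x:x+w],(400,300),interpolation=cv2.INTER_CUBIC)
# scene rack 270,180 +100x75 (x4); scene dock 110,335 +140x105 (x2.857); side rack 310,250 100x75; side dock 315,145 100x75
m=np.vstack([np.hstack([r(a,270,180,100,75),r(a,110,330,140,105)]),np.hstack([r(b,310,250,100,75),r(b,315,140,100,75)])])
cv2.imwrite('pics/m1.png',m)
```

```text
(no output)
```

View pics/m1.png

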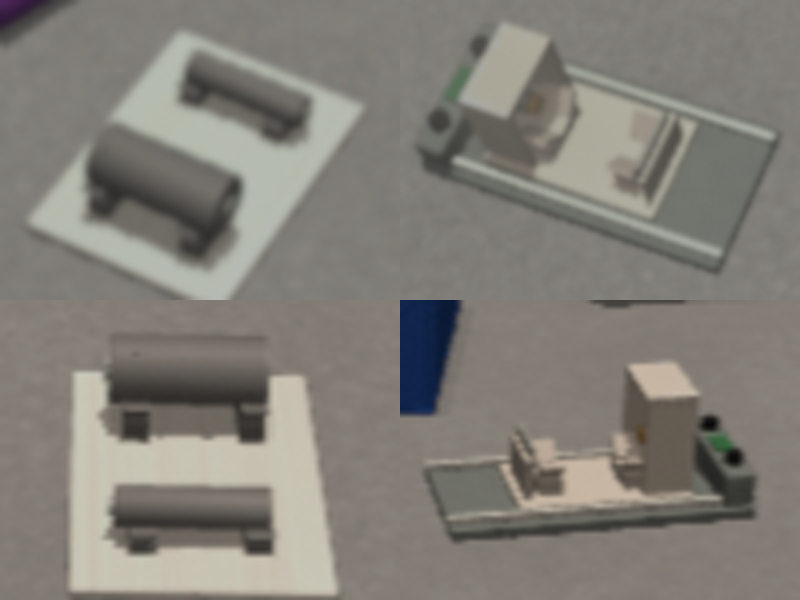

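Run:
```python
from h import *
np.set_printoptions(precision=4,suppress=True)
c=cam('scene');s=cam('side')
for n,u,v,z in[('rackTL',315.75,187.5,.006),('rackTR',360.75,206.25,.006),('rackBL',277,235.5,.006),('rackBR',323.75,257.5,.006),
 ('dockR',242,376.6,.008),('dockB',221.3,424.5,.008),('lipA',150.95,370.25,.076),('lipB',163.55,344.7,.076),('backA',131,365,.076),('backB',145,337.7,.076)]: print(n,onz(c,u,v,z))
# cell top ridge in scene crop: near-end (105,130), far end (232,180)
q=lambda x,y:(x/4+270,y/4+180)
for p in[(118,128),(235,175)]: print('celltop',onz(c,*q(*p),.05))
q=lambda x,y:(x/4+310,y/4+250)
for p in[(110,50),(268,50)]: print('side celltop',onz(s,*q(*p),.048))
q=lambda x,y:((x-400)/4+315,(y-300)/4+140)
for p in[(626,365),(643,396),(683,362),(698,393)]: print('side roof',onz(s,*q(*p),.076))
for n,u,v,z in[('spool',219,253,.028),('sdtip',328,321,0.005),('sdh',240,274,.012),('bowl',347,360,.085),('tape',387,306,.025)]: print(n,onz(c,u,v,z))
```

```text
rackTL [0.4763 0.2543 0.006 ]
rackTR [0.5815 0.262  0.006 ]
rackBL [0.4872 0.1065 0.006 ]
rackBR [0.5924 0.1131 0.006 ]
dockR [ 0.6198 -0.1647  0.008 ]
dockB [ 0.6446 -0.2473  0.008 ]
lipA [ 0.5249 -0.2581  0.076 ]
lipB [ 0.5103 -0.2141  0.076 ]
backA [ 0.4929 -0.2699  0.076 ]
backB [ 0.4768 -0.2222  0.076 ]
celltop [0.512  0.1496 0.05  ]
celltop [0.5745 0.1563 0.05  ]
side celltop [0.5716 0.1577 0.048 ]
side celltop [0.5024 0.1501 0.048 ]
side roof [ 0.5198 -0.2582  0.076 ]
side roof [ 0.5091 -0.2127  0.076 ]
side roof [ 0.4849 -0.2673  0.076 ]
side roof [ 0.4765 -0.2211  0.076 ]
spool [ 0.4349 -0.001   0.028 ]
sdtip [0.6758 0.0035 0.005 ]
sdh [ 0.4889 -0.0082  0.012 ]
bowl [ 0.7643 -0.0767  0.085 ]
tape [0.7502 0.0757 0.025 ]
```

```bash
python3 -m inch '[{"hand":0,"slide":[25.7,-40.4,-9],"yaw":0.54},{"hand":0,"slide":[25.7,-40.4,-9],"yaw":0.54},{"hand":0,"slide":[25.7,-40.4,-9],"yaw":0.54},{"hand":0,"slide":[25.7,-40.4,-9],"yaw":0.54},{"hand":0,"slide":[25.7,-40.4,-9],"yaw":0.54},{"hand":0,"slide":[25.7,-40.4,-9],"yaw":0.54},{"hand":0,"slide":[25.7,-40.4,-9],"yaw":0.54},{"hand":0,"slide":[25.7,-40.4,-9],"yaw":0.54},{"hand":0,"slide":[25.7,-40.4,-9],"yaw":0.54},{"hand":0,"slide":[25.7,-40.4,-9],"yaw":0.54}]'
python3 - <<'E'
from h import *
st=sense();i=capture('wrist');cv2.imwrite('pics/w1.png',i)
print(st['tcp_pos'],st['ee_rot'],st['wrist_force']);c=cam('wrist',st);print(c[1:])
for X in[(.538,.1535,.034),(.503,.151,.034),(.573,.156,.034)]:print(proj(c,X))
E
```

```text
time_s: 1.35
tcp_pos: [0.5381, 0.1541, 0.202]
ee_rot: [[0.997, 0.073, -0.001], [0.073, -0.997, -0.0], [-0.001, 0.0, -1.0]]
wrist_force: [0.3, 1.0, 0.6]
gripper_width: 0.999
[0.53811178 0.15408048 0.20197833] [[ 9.97355624e-01  7.26737698e-02 -5.31363155e-04]
 [ 7.26736753e-02 -9.97355753e-01 -1.95229584e-04]
 [-5.44146170e-04  1.56097210e-04 -9.99999840e-01]] [0.34267323 0.95266972 0.57264446]
(array([[ 7.36680012e-02,  9.61342862e-01,  2.65316655e-01],
       [-9.97282813e-01,  7.09782566e-02,  1.97250755e-02],
       [ 1.30846915e-04, -2.66048847e-01,  9.63959540e-01]]), array([0.6095928 , 0.16079811, 0.29456044]))
[328.71920368 238.77930751]
[328.5229255  281.67560352]
[328.9251326 192.8191658]
```

View pics/w1.png

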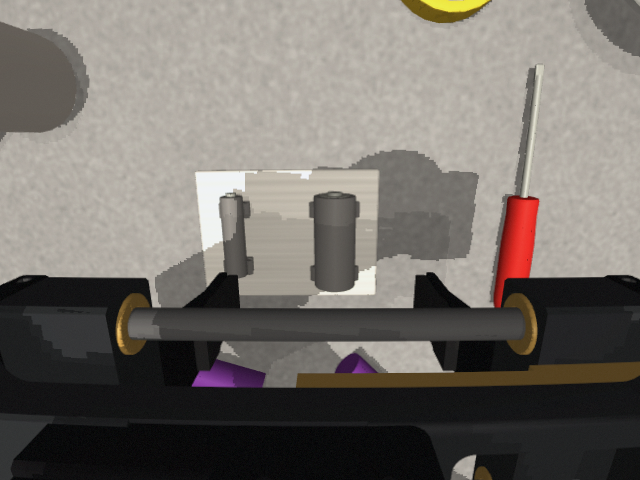

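```bash
python3 - <<'E'
from h import *
np.set_printoptions(precision=4,suppress=True)
c=cam('wrist')
for x in((315,240),(355,240)):print(onz(c,*x,.036))
for X in[(.503,.149,.05),(.573,.149,.05),(.503,.149,.018),(.573,.149,.018),(.5755,.149,.034)]:print(proj(c,X))
E
python3 - <<'E'
import cv2
i=cv2.imread('pics/w1.png');g=cv2.cvtColor(i,6)
print(g[180:210,335]);print(g[270:300,335]);print(g[230,305:365])
for r in (215,250):print(g[r,305:365])
E
```

```text
[0.5367 0.1645 0.036 ]
[0.5389 0.1343 0.036 ]
[332.1696 289.8903]
[340.1795 196.7378]
[331.5461 274.3688]
[338.6158 190.5439]
[339.6377 190.0806]
[185 183 183 184 188 192 193 192 193 193 191 122  70 120 139 139  97  97
  73  98 107 107 108 107 107 107 108 106 107 107]
[ 93  93  94  93  93  93  93  95  92  92  94  93  94  94  93  92  92  92
  91  93  93  95 203 234 194 164 163 167 167 164]
[166 165 165 166 165 166 167 165 142  76  61  64  71  71  73  75  76  79
  78  81  82  84  86  87  88  89  91  91  93  94  93  93  92  92  90  91
  92  87  88  88  86  84  83  82  80  81  76  75  72  68 118 167 167 167
 166 165 167 167 167 168]
[188 188 189 171 120  83  83  85  78  62  65  71  75  79  80  83  85  87
  88  90  93  94  96  97  99 100 102 103 107 108 107 106 105 105 102 101
  99 101  99  98  97  94  93  93  90  87  87  84  80  74  72  79  87  86
 138 189 190 190 190 190]
[161 161 161 162 161 161 160 162 144  94  61  64  69  72  74  75  79  80
  79  82  82  83  85  85  87  89  92  92  92  93  93  93  92  92  90  89
  89  87  87  86  85  83  82  80  79  78  75  72  70  77 121 161 160 161
 161 161 162 161 161 161]
```

```bash
python3 -m inch '[{"hand":0,"slide":[-0.1,-0.4,-6],"yaw":0},{"hand":0,"slide":[-0.1,-0.4,-9],"yaw":0},{"hand":0,"slide":[-0.1,-0.4,-11],"yaw":0},{"hand":0,"slide":[-0.1,-0.4,-11.7],"yaw":0},{"hand":0,"slide":[-0.1,-0.4,-11.7],"yaw":0},{"hand":1,"slide":[-0.1,-0.4,-11.7],"yaw":0},{"hand":1,"slide":[-0.1,-0.4,-11.7],"yaw":0},{"hand":1,"slide":[-0.1,-0.4,-11.7],"yaw":0},{"hand":1,"slide":[-0.1,-0.4,-11.7],"yaw":0},{"hand":1,"slide":[-0.1,-0.4,-11.7],"yaw":0}]'
```

```text
time_s: 2.65
tcp_pos: [0.5373, 0.1501, 0.0853]
ee_rot: [[0.997, 0.073, 0.0], [0.073, -0.997, 0.0], [0.0, -0.0, -1.0]]
wrist_force: [-0.0, 0.0, -0.2]
gripper_width: 0.518
```

```bash
python3 -m inch '[{"hand":1,"slide":[0,0,0],"yaw":0},{"hand":1,"slide":[0,0,0],"yaw":0},{"hand":1,"slide":[0,0,0],"yaw":0},{"hand":1,"slide":[0,0,0],"yaw":0},{"hand":1,"slide":[0,0,2],"yaw":0},{"hand":1,"slide":[0,0,5],"yaw":0},{"hand":1,"slide":[0,0,9],"yaw":0},{"hand":1,"slide":[0,0,12],"yaw":0},{"hand":1,"slide":[0,0,12],"yaw":0},{"hand":1,"slide":[0,0,12],"yaw":0}]'
python3 - <<'E'
from h import *
st=sense();cv2.imwrite('pics/w2.png',capture('wrist'))
E
```

```text
time_s: 3.9
tcp_pos: [0.5363, 0.1498, 0.204]
ee_rot: [[0.997, 0.073, -0.002], [0.073, -0.997, -0.001], [-0.003, 0.0, -1.0]]
wrist_force: [0.6, 0.4, -3.3]
gripper_width: 0.36
```

View pics/w2.png

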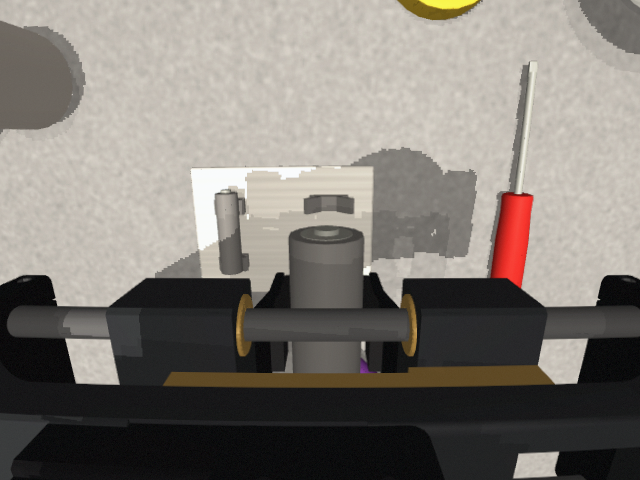

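```bash
python3 -m inch '[{"hand":1,"slide":[-8.3,-40.5,2],"yaw":0.227},{"hand":1,"slide":[-8.3,-40.5,2],"yaw":0.227},{"hand":1,"slide":[-8.3,-40.5,2],"yaw":0.227},{"hand":1,"slide":[-8.3,-40.5,2],"yaw":0.227},{"hand":1,"slide":[-8.3,-40.5,2],"yaw":0.227},{"hand":1,"slide":[-8.3,-40.5,2],"yaw":0.227},{"hand":1,"slide":[-8.3,-40.5,2],"yaw":0.227},{"hand":1,"slide":[-8.3,-40.5,2],"yaw":0.227},{"hand":1,"slide":[-8.3,-40.5,2],"yaw":0.227},{"hand":1,"slide":[-8.3,-40.5,2],"yaw":0.227}]'
python3 - <<'E'
from h import *
np.set_printoptions(precision=4,suppress=True)
st=sense();i=capture('wrist');cv2.imwrite('pics/w3.png',i)
print(st['wrist_force'],st['moment'],st['tcp_pos']); c=cam('wrist',st)
R=np.array(st['ee_rot']);
for th in(-.1,0,.1,.6):
  print(th,proj(c,st['tcp_pos']+R@[.0375*np.cos(th),0,.051-.0375*np.sin(th)]))
E
```

```text
time_s: 5.2
tcp_pos: [0.4543, -0.2539, 0.2247]
ee_rot: [[0.955, 0.297, -0.001], [0.297, -0.955, 0.0], [-0.001, -0.001, -1.0]]
wrist_force: [0.0, 0.3, -0.8]
gripper_width: 0.356
[ 0.035   0.2989 -0.8143] [-0.0047 -0.1005 -0.0121] [ 0.4543 -0.2539  0.2247]
-0.1 [329.8909 225.6165]
0 [329.984  227.2459]
0.1 [330.0781 229.8547]
0.6 [330.5192 258.425 ]
```

View pics/w3.png

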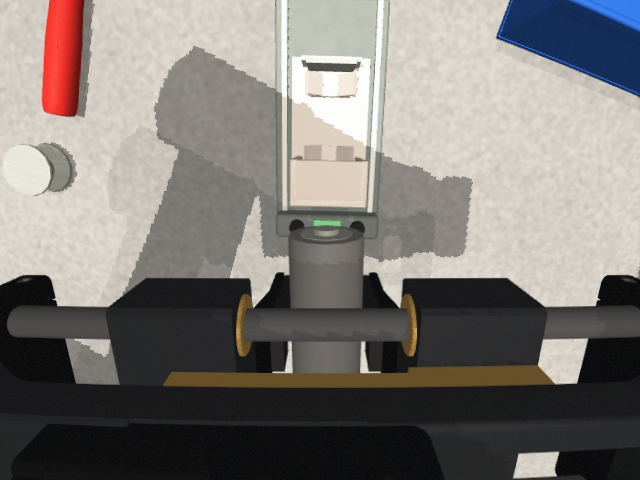

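Run:
```python
import cv2
i=cv2.imread('pics/w3.png')[40:250,260:400]
cv2.imwrite('pics/w3c.png',cv2.resize(i,None,fx=2.8*1.02,fy=2.8*1.02,interpolation=cv2.INTER_CUBIC) if 0 else cv2.resize(i,(400,600),interpolation=cv2.INTER_CUBIC))
```

```text
(no output)
```

View pics/w3c.png

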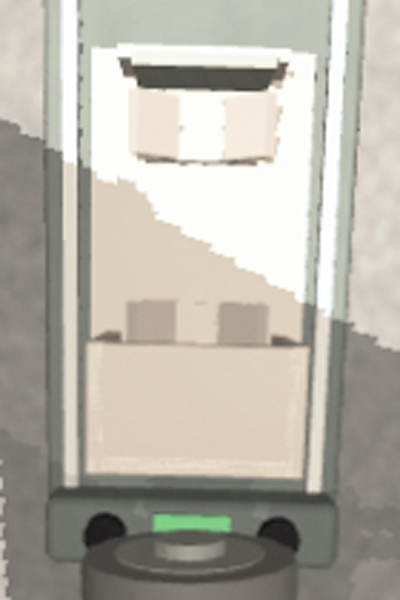

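Run:
```python
from h import *
np.set_printoptions(precision=4,suppress=True)
st=sense();c=cam('wrist',st);R=np.array(st['ee_rot']);t=np.array(st['tcp_pos'])
q=lambda x,y:(260+x/2.857,40+y/2.857)
def p(n,x,y,z): X=onz(c,*q(x,y),z); print(n,X,'tool',(R.T@(X-t))*1000)
p('lipL',88,343,.076);p('lipR',310,343,.076);p('backL',87,475,.076);p('backR',303,475,.076)
p('stopL',128,66,.045);p('stopR',286,66,.045);p('stopL57',120,57,.045)
p('saddle2 near L',128,160,.034);p('saddle2 near R',277,160,.034)
p('box front',200,495,.03)
p('plateL far',45,0,.008);p('plateR far',365,0,.008)
print(onz(c,327,231,.1737),'nub')
```

```text
lipL [ 0.5041 -0.212   0.076 ] tool [ 60.0055 -25.1996 148.8709]
lipR [ 0.5196 -0.2614  0.076 ] tool [ 60.0703  26.637  148.8471]
backL [ 0.474  -0.2203  0.076 ] tool [ 28.7735 -26.1876 148.8913]
backR [ 0.4895 -0.27    0.076 ] tool [ 28.8334  25.9104 148.8674]
stopL [ 0.5698 -0.2003  0.045 ] tool [126.2082 -16.8222 179.8248]
stopR [ 0.5815 -0.2377  0.045 ] tool [126.2782  22.3908 179.8067]
stopL57 [ 0.5712 -0.1978  0.045 ] tool [128.3004 -18.7806 179.8243]
saddle2 near L [ 0.5496 -0.2056  0.034 ] tool [105.3048 -17.7134 190.8386]
saddle2 near R [ 0.5613 -0.2431  0.034 ] tool [105.3628  21.4924 190.8205]
box front [ 0.4688 -0.251   0.03  ] tool [ 14.7019   1.6008 194.8876]
plateL far [ 0.5859 -0.1691  0.008 ] tool [150.9008 -41.8254 216.8205]
plateR far [ 0.6126 -0.2541  0.008 ] tool [151.0586  47.3362 216.7795]
[ 0.4882 -0.2421  0.1737] nub
```

Run:
```python
from h import *
np.set_printoptions(precision=2,suppress=True)
st=sense();c=cam('wrist',st);R=np.array(st['ee_rot']);t=np.array(st['tcp_pos'])
g=cv2.cvtColor(cv2.imread('pics/w3.png'),6)
# rail outer edges: strongest gradients at several rows
for r in (20,50,80,110,150,190):
    row=cv2.GaussianBlur(g[r:r+3].astype(float).mean(0)[None],(3,1),0)[0]; d=np.diff(row)
    L=[k for k in range(270,300) if abs(d[k])>8 and abs(d[k])==abs(d[k-2:k+3]).max()]
    Rr=[k for k in range(365,392) if abs(d[k])>8 and abs(d[k])==abs(d[k-2:k+3]).max()]
    print(r,[(k,round(d[k]),np.round((R.T@(onz(c,k+.5,r+1,.010)-t))*1000,1)[:2].tolist()) for k in L+Rr])
# cell silhouette
row=g[285].astype(int);print(row[280:300],row[355:375])
for y in(-16,16):print(proj(c,t+R@[.01,y/1000,.051]))
```

```text
20 [(274, -19, [164.2, -42.2]), (280, 22, [164.2, -37.5]), (286, -40, [164.2, -32.8]), (376, 32, [164.3, 37.7]), (382, -26, [164.3, 42.4]), (388, 26, [164.4, 47.1])]
50 [(274, -16, [142.3, -42.8]), (280, 22, [142.3, -38.0]), (286, -36, [142.2, -33.2]), (375, 37, [142.3, 37.5]), (380, -25, [142.4, 41.5]), (387, 26, [142.4, 47.1])]
80 [(274, -20, [119.7, -43.5]), (281, 23, [119.7, -37.8]), (286, -39, [119.7, -33.7]), (291, 28, [119.7, -29.7]), (369, -24, [119.8, 33.4]), (373, 35, [119.8, 36.6]), (379, -26, [119.8, 41.5]), (385, 26, [119.9, 46.3])]
110 [(274, -12, [96.5, -44.2]), (281, 47, [96.5, -38.4]), (286, -51, [96.4, -34.3]), (291, 40, [96.4, -30.2]), (367, -23, [96.5, 32.4]), (372, 43, [96.5, 36.5]), (377, -24, [96.6, 40.6]), (383, 26, [96.6, 45.6])]
150 [(275, -10, [64.2, -44.4]), (281, 37, [64.2, -39.3]), (286, -40, [64.2, -35.1]), (291, 35, [64.2, -30.9]), (365, -33, [64.3, 31.6]), (370, 38, [64.3, 35.8]), (375, -27, [64.3, 40.1]), (381, 16, [64.4, 45.1])]
190 [(275, -9, [30.4, -45.6]), (281, 34, [30.4, -40.4]), (286, -41, [30.3, -36.0]), (289, 33, [30.3, -33.4]), (365, -30, [30.4, 32.6]), (368, 38, [30.4, 35.2]), (372, -36, [30.4, 38.6]), (379, 10, [30.5, 44.7])]
[11 16 21 23 23 20 24 23 22 42 70 73 76 79 83 86 87 88 89 92] [96 94 92 90 87 84 82 66 33 19 21 20 24 21 21 24 14 11 16 11]
[293.14 288.41]
[366.32 288.47]
```

```bash
python3 -m inch '[{"hand":1,"slide":[-0.2,-0.05,-4],"yaw":-0.022},{"hand":1,"slide":[-0.2,-0.05,-7],"yaw":-0.022},{"hand":1,"slide":[-0.2,-0.05,-7.8],"yaw":-0.022},{"hand":1,"slide":[-0.2,-0.05,-7.8],"yaw":-0.022},{"hand":1,"slide":[-0.2,-0.05,-7.8],"yaw":-0.022}]'; python3 -m inch '[{"hand":1,"slide":[0,0,-0.15],"yaw":0},{"hand":1,"slide":[0,0,-0.3],"yaw":0},{"hand":1,"slide":[0,0,-0.45],"yaw":0},{"hand":1,"slide":[0,0,-0.6],"yaw":0},{"hand":1,"slide":[0,0,-0.6],"yaw":0}]'
```

```text
time_s: 5.88
tcp_pos: [0.4533, -0.2554, 0.1486]
ee_rot: [[0.961, 0.275, 0.003], [0.275, -0.961, -0.001], [0.002, 0.002, -1.0]]
wrist_force: [0.3, -0.3, -0.8]
gripper_width: 0.356
time_s: 6.5
tcp_pos: [0.4525, -0.2557, 0.1422]
ee_rot: [[0.961, 0.275, 0.001], [0.275, -0.961, -0.001], [0.001, 0.001, -1.0]]
wrist_force: [-1.0, 0.3, 4.3]
gripper_width: 0.359
```

```bash
python3 -m inch '[{"hand":1,"slide":[0,0,-0.1],"yaw":0},{"hand":1,"slide":[0,0,-0.2],"yaw":0},{"hand":1,"slide":[0,0,-0.2],"yaw":0}]';python3 -m inch '[{"hand":1,"slide":[0,0,-0.1],"yaw":0},{"hand":1,"slide":[0,0,-0.2],"yaw":0},{"hand":1,"slide":[0,0,-0.2],"yaw":0}]'
```

```text
time_s: 6.88
tcp_pos: [0.4525, -0.2559, 0.1405]
ee_rot: [[0.961, 0.275, 0.001], [0.275, -0.961, -0.001], [0.001, 0.001, -1.0]]
wrist_force: [-2.8, -0.4, 6.3]
gripper_width: 0.358
time_s: 7.25
tcp_pos: [0.4522, -0.256, 0.1385]
ee_rot: [[0.961, 0.275, 0.001], [0.275, -0.961, -0.001], [0.0, 0.001, -1.0]]
wrist_force: [-3.3, 0.3, 7.5]
gripper_width: 0.359
```

```bash
python3 -m inch '[{"hand":1,"slide":[0,0,-0.1],"yaw":0},{"hand":1,"slide":[0,0,-0.2],"yaw":0},{"hand":1,"slide":[0,0,-0.3],"yaw":0},{"hand":1,"slide":[0,0,-0.4],"yaw":0},{"hand":1,"slide":[0,0,-0.5],"yaw":0}]';python3 -m inch '[{"hand":1,"slide":[0,0,-0.1],"yaw":0},{"hand":1,"slide":[0,0,-0.2],"yaw":0},{"hand":1,"slide":[0,0,-0.3],"yaw":0},{"hand":1,"slide":[0,0,-0.4],"yaw":0},{"hand":1,"slide":[0,0,-0.4],"yaw":0}]'
python3 - <<'E'
from h import *
c=cam('side');i=capture('side')[110:215,295:435];cv2.imwrite('pics/s2.png',cv2.resize(i,(800,600),interpolation=cv2.INTER_CUBIC))
E
```

```text
time_s: 7.88
tcp_pos: [0.4516, -0.256, 0.1332]
ee_rot: [[0.962, 0.275, -0.001], [0.275, -0.962, -0.001], [-0.001, 0.001, -1.0]]
wrist_force: [-3.5, -2.3, 6.3]
gripper_width: 0.36
time_s: 8.5
tcp_pos: [0.4514, -0.256, 0.1289]
ee_rot: [[0.962, 0.275, -0.002], [0.275, -0.962, -0.001], [-0.002, 0.0, -1.0]]
wrist_force: [-4.0, -2.2, 4.9]
gripper_width: 0.359
```

View pics/s2.png

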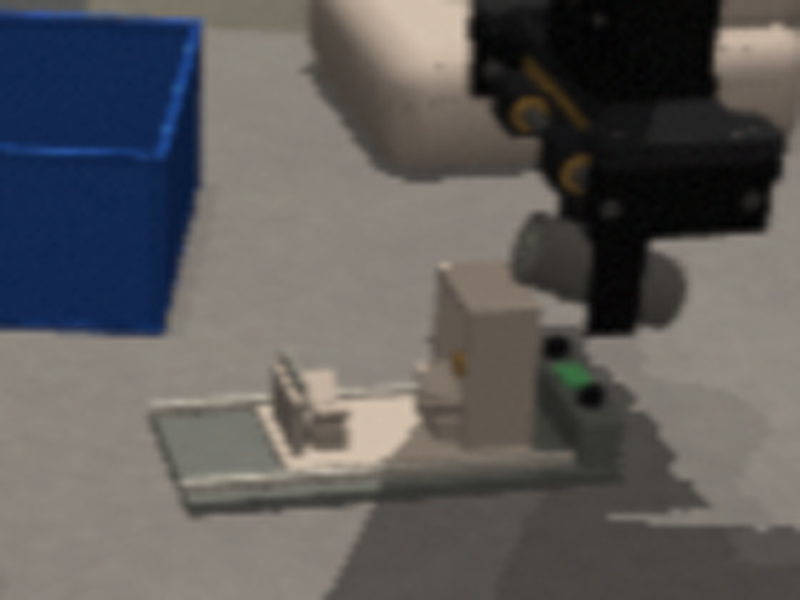

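```bash
python3 -m inch '[{"hand":1,"slide":[0,0,-0.1],"yaw":0},{"hand":1,"slide":[0,0,-0.2],"yaw":0},{"hand":1,"slide":[0,0,-0.3],"yaw":0},{"hand":1,"slide":[0,0,-0.4],"yaw":0},{"hand":1,"slide":[0,0,-0.5],"yaw":0},{"hand":1,"slide":[0,0,-0.5],"yaw":0}]'
python3 -m inch '[{"hand":1,"slide":[0,0,2],"yaw":0},{"hand":1,"slide":[0,0,5],"yaw":0},{"hand":1,"slide":[0,0,8],"yaw":0},{"hand":1,"slide":[0,0,8],"yaw":0},{"hand":1,"slide":[0,0,8],"yaw":0}]'
python3 - <<'E'
from h import *
st=sense();i=capture('wrist');cv2.imwrite('pics/w4.png',i[150:330,230:420].repeat(3,0).repeat(3,1))
c=cam('wrist',st);R=np.array(st['ee_rot']);t=np.array(st['tcp_pos'])
for th in(0,.5,.6,.7):
  f=lambda a,z:np.round(proj(c,t+R@[a*np.cos(th)-z*np.sin(th),0,.051-a*np.sin(th)-z*np.cos(th)]))
  print(th,'nub',f(.0375,0),'toprim',f(.035,.016),'botrim',f(.035,-.016))
print(st['wrist_force'],st['moment'])
E
```

```text
time_s: 9.3
tcp_pos: [0.4519, -0.2554, 0.123]
ee_rot: [[0.962, 0.275, -0.001], [0.275, -0.962, 0.0], [-0.001, -0.0, -1.0]]
wrist_force: [-5.3, -1.9, 3.9]
gripper_width: 0.358
time_s: 9.93
tcp_pos: [0.4521, -0.2548, 0.202]
ee_rot: [[0.962, 0.275, -0.001], [0.275, -0.962, 0.001], [-0.0, -0.001, -1.0]]
wrist_force: [0.6, 0.4, -2.2]
gripper_width: 0.361
0 nub [330. 227.] toprim [330. 244.] botrim [330. 224.]
0.5 nub [330. 251.] toprim [331. 289.] botrim [330. 227.]
0.6 nub [330. 258.] toprim [331. 300.] botrim [330. 230.]
0.7 nub [331. 267.] toprim [331. 312.] botrim [330. 234.]
[ 0.55626963  0.38024351 -2.19898887] [-0.01503404  0.04963656  0.02203116]
```

View pics/w4.png

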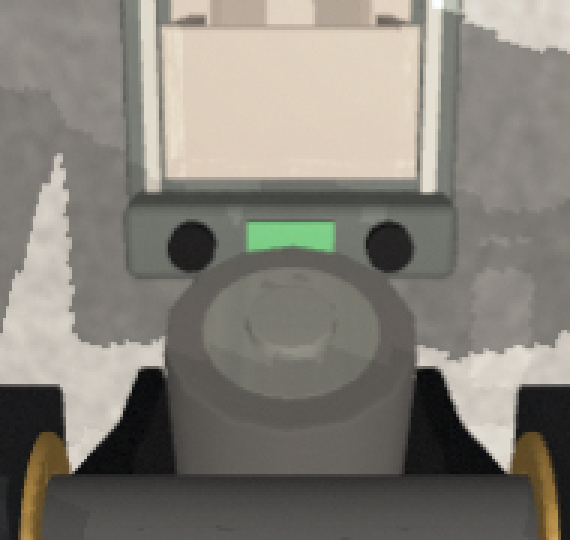

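```bash
python3 -m inch '[{"hand":1,"slide":[5.4,1.5,0],"yaw":0},{"hand":1,"slide":[10.7,3.05,0],"yaw":0},{"hand":1,"slide":[10.7,3.05,0],"yaw":0},{"hand":1,"slide":[10.7,3.05,-4],"yaw":0},{"hand":1,"slide":[10.7,3.05,-7],"yaw":0},{"hand":1,"slide":[10.7,3.05,-8],"yaw":0},{"hand":1,"slide":[10.7,3.05,-8.7],"yaw":0},{"hand":1,"slide":[10.7,3.05,-8.7],"yaw":0}]'
python3 - <<'E'
from h import *
i=capture('side')[110:215,295:435];cv2.imwrite('pics/s3.png',cv2.resize(i,(800,600),interpolation=cv2.INTER_CUBIC))
E
```

```text
time_s: 10.98
tcp_pos: [0.5594, -0.225, 0.1166]
ee_rot: [[0.962, 0.275, 0.001], [0.275, -0.962, -0.0], [0.0, 0.0, -1.0]]
wrist_force: [-0.1, -0.6, 0.0]
gripper_width: 0.359
```

View pics/s3.png

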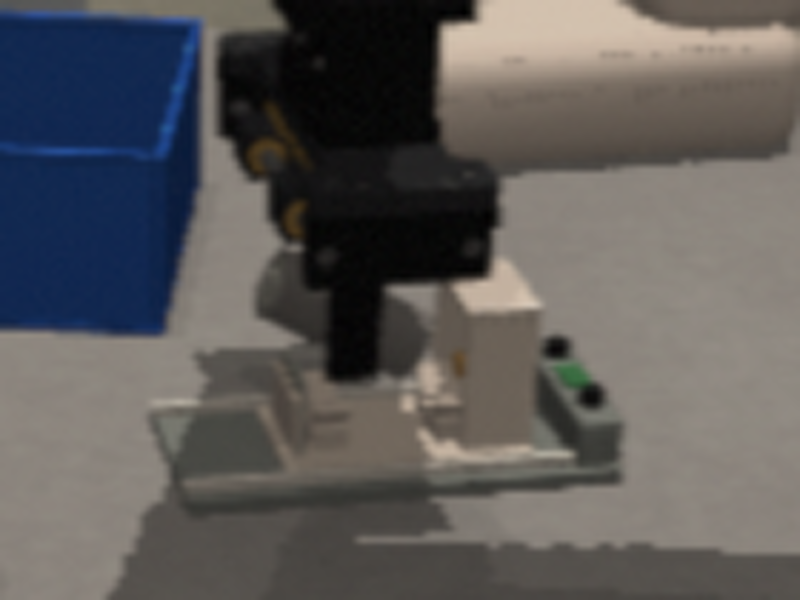

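```bash
python3 -m inch '[{"hand":1,"slide":[-0.5,-0.14,0],"yaw":0},{"hand":1,"slide":[-0.96,-0.28,-0.1],"yaw":0},{"hand":1,"slide":[-1.25,-0.36,-0.2],"yaw":0},{"hand":1,"slide":[-1.35,-0.39,-0.2],"yaw":0},{"hand":1,"slide":[-1.35,-0.39,-0.2],"yaw":0}]'; python3 -m inch '[{"hand":1,"slide":[-0.1,-0.03,0],"yaw":0},{"hand":1,"slide":[-0.2,-0.06,0],"yaw":0},{"hand":1,"slide":[-0.2,-0.06,0],"yaw":0}]'
```

```text
time_s: 11.65
tcp_pos: [0.5458, -0.2288, 0.1143]
ee_rot: [[0.962, 0.275, 0.0], [0.275, -0.962, -0.0], [0.0, 0.0, -1.0]]
wrist_force: [-0.5, 0.6, -0.8]
gripper_width: 0.355
time_s: 12.02
tcp_pos: [0.5437, -0.2294, 0.1142]
ee_rot: [[0.962, 0.275, -0.0], [0.275, -0.962, 0.0], [-0.0, -0.0, -1.0]]
wrist_force: [1.1, 1.0, -1.1]
gripper_width: 0.357
```

```bash
for k in 1; do python3 -m inch '[{"hand":1,"slide":[-0.1,-0.03,0],"yaw":0},{"hand":1,"slide":[-0.2,-0.06,0],"yaw":0},{"hand":1,"slide":[-0.2,-0.06,0],"yaw":0}]'; done;  python3 -m inch '[{"hand":1,"slide":[-0.1,-0.03,0],"yaw":0},{"hand":1,"slide":[-0.1,-0.03,0],"yaw":0},{"hand":1,"slide":[-0.1,-0.03,0],"yaw":0}]'
```

```text
time_s: 12.4
tcp_pos: [0.5416, -0.23, 0.1143]
ee_rot: [[0.962, 0.275, -0.0], [0.275, -0.962, -0.0], [-0.0, -0.0, -1.0]]
wrist_force: [0.0, 0.5, -0.9]
gripper_width: 0.36
time_s: 12.78
tcp_pos: [0.5407, -0.2303, 0.1143]
ee_rot: [[0.962, 0.275, 0.0], [0.275, -0.962, -0.0], [0.0, 0.0, -1.0]]
wrist_force: [-0.0, 0.1, -1.0]
gripper_width: 0.359
```

```bash
python3 -m inch '[{"hand":1,"slide":[-0.1,-0.03,-0.1],"yaw":0},{"hand":1,"slide":[-0.1,-0.03,-0.2],"yaw":0},{"hand":1,"slide":[-0.1,-0.03,-0.2],"yaw":0}]'; python3 -m inch '[{"hand":1,"slide":[-0.1,-0.03,0],"yaw":0},{"hand":1,"slide":[-0.1,-0.03,0],"yaw":0},{"hand":1,"slide":[-0.1,-0.03,0],"yaw":0}]';python3 -m inch '[{"hand":1,"slide":[-0.1,-0.03,0],"yaw":0},{"hand":1,"slide":[-0.1,-0.03,0],"yaw":0},{"hand":1,"slide":[-0.1,-0.03,0],"yaw":0}]'
```

```text
time_s: 13.15
tcp_pos: [0.5399, -0.2306, 0.1123]
ee_rot: [[0.962, 0.275, 0.0], [0.275, -0.962, -0.0], [0.0, 0.0, -1.0]]
wrist_force: [0.9, 0.3, -1.2]
gripper_width: 0.355
time_s: 13.52
tcp_pos: [0.5392, -0.2309, 0.1125]
ee_rot: [[0.962, 0.275, 0.001], [0.275, -0.962, -0.0], [0.001, 0.001, -1.0]]
wrist_force: [2.3, 1.0, -0.4]
gripper_width: 0.354
time_s: 13.9
tcp_pos: [0.5384, -0.2312, 0.1126]
ee_rot: [[0.961, 0.275, 0.002], [0.275, -0.961, -0.0], [0.001, 0.001, -1.0]]
wrist_force: [3.5, 1.3, -0.1]
gripper_width: 0.359
```

```bash
python3 -m inch '[{"hand":1,"slide":[-0.08,-0.02,0],"yaw":0},{"hand":1,"slide":[-0.08,-0.02,0],"yaw":0},{"hand":1,"slide":[-0.08,-0.02,0],"yaw":0}]';python3 -m inch '[{"hand":1,"slide":[-0.06,-0.02,0],"yaw":0},{"hand":1,"slide":[-0.06,-0.02,0],"yaw":0},{"hand":1,"slide":[-0.06,-0.02,0],"yaw":0}]'
```

```text
time_s: 14.28
tcp_pos: [0.5377, -0.2314, 0.1126]
ee_rot: [[0.961, 0.275, 0.002], [0.275, -0.961, -0.0], [0.002, 0.001, -1.0]]
wrist_force: [4.6, 1.2, 0.1]
gripper_width: 0.354
time_s: 14.65
tcp_pos: [0.5374, -0.2315, 0.1127]
ee_rot: [[0.961, 0.275, 0.003], [0.275, -0.961, -0.0], [0.002, 0.001, -1.0]]
wrist_force: [5.5, 1.4, 0.8]
gripper_width: 0.356
```

```bash
python3 -m inch '[{"hand":1,"slide":[0.4,0.11,0],"yaw":0},{"hand":1,"slide":[1.4,0.4,0],"yaw":0},{"hand":1,"slide":[2.5,0.72,0],"yaw":0},{"hand":1,"slide":[2.5,0.72,1],"yaw":0},{"hand":1,"slide":[2.5,0.72,3.5],"yaw":0},{"hand":1,"slide":[2.5,0.72,5.3],"yaw":0},{"hand":1,"slide":[2.5,0.72,5.3],"yaw":0},{"hand":1,"slide":[0.8,0.23,5.3],"yaw":0},{"hand":1,"slide":[-0.6,-0.17,5.3],"yaw":0},{"hand":1,"slide":[-0.6,-0.17,5.3],"yaw":0}]'
python3 -m inch '[{"hand":1,"slide":[0,0,-0.15],"yaw":0},{"hand":1,"slide":[0,0,-0.3],"yaw":0},{"hand":1,"slide":[0,0,-0.5],"yaw":0},{"hand":1,"slide":[0,0,-0.7],"yaw":0},{"hand":1,"slide":[0,0,-0.7],"yaw":0}]'
```

```text
time_s: 15.9
tcp_pos: [0.5284, -0.2337, 0.1647]
ee_rot: [[0.962, 0.273, -0.002], [0.273, -0.962, 0.0], [-0.002, -0.001, -1.0]]
wrist_force: [0.7, 0.9, -1.4]
gripper_width: 0.354
time_s: 16.52
tcp_pos: [0.5303, -0.2332, 0.1579]
ee_rot: [[0.962, 0.275, -0.001], [0.275, -0.962, 0.0], [-0.001, -0.0, -1.0]]
wrist_force: [0.2, -0.8, -1.0]
gripper_width: 0.357
```

```bash
python3 -m inch '[{"hand":1,"slide":[0,0,-0.1],"yaw":0},{"hand":1,"slide":[0,0,-0.2],"yaw":0},{"hand":1,"slide":[0,0,-0.2],"yaw":0}]';python3 -m inch '[{"hand":1,"slide":[0,0,-0.1],"yaw":0},{"hand":1,"slide":[0,0,-0.2],"yaw":0},{"hand":1,"slide":[0,0,-0.2],"yaw":0}]'; python3 -m inch '[{"hand":1,"slide":[0,0,-0.1],"yaw":0},{"hand":1,"slide":[0,0,-0.2],"yaw":0},{"hand":1,"slide":[0,0,-0.2],"yaw":0}]'
```

```text
time_s: 16.9
tcp_pos: [0.5303, -0.2333, 0.1562]
ee_rot: [[0.962, 0.275, -0.0], [0.275, -0.962, 0.0], [-0.0, -0.0, -1.0]]
wrist_force: [-0.1, 0.6, -1.6]
gripper_width: 0.363
time_s: 17.27
tcp_pos: [0.5308, -0.2333, 0.155]
ee_rot: [[0.961, 0.275, 0.001], [0.275, -0.961, -0.0], [0.001, 0.001, -1.0]]
wrist_force: [0.1, 1.3, 2.5]
gripper_width: 0.358
time_s: 17.65
tcp_pos: [0.5315, -0.2334, 0.154]
ee_rot: [[0.961, 0.275, 0.003], [0.275, -0.961, -0.001], [0.003, 0.002, -1.0]]
wrist_force: [0.6, 1.3, 7.5]
gripper_width: 0.356
```

```bash
python3 -m inch '[{"hand":1,"slide":[0,0,-0.1],"yaw":0},{"hand":1,"slide":[0,0,-0.2],"yaw":0},{"hand":1,"slide":[0,0,-0.2],"yaw":0}]';python3 -m inch '[{"hand":1,"slide":[0,0,-0.1],"yaw":0},{"hand":1,"slide":[0,0,-0.2],"yaw":0},{"hand":1,"slide":[0,0,-0.2],"yaw":0}]'
```

```text
time_s: 18.02
tcp_pos: [0.5325, -0.2335, 0.1527]
ee_rot: [[0.961, 0.276, 0.006], [0.276, -0.961, -0.002], [0.005, 0.003, -1.0]]
wrist_force: [0.5, 2.4, 9.7]
gripper_width: 0.355
time_s: 18.4
tcp_pos: [0.5333, -0.2337, 0.1512]
ee_rot: [[0.961, 0.276, 0.008], [0.276, -0.961, -0.003], [0.007, 0.005, -1.0]]
wrist_force: [1.4, 1.7, 10.1]
gripper_width: 0.356
```

```bash
python3 -m inch '[{"hand":1,"slide":[0,0,-0.1],"yaw":0},{"hand":1,"slide":[0,0,-0.2],"yaw":0},{"hand":1,"slide":[0,0,-0.2],"yaw":0}]'
python3 -m inch '[{"hand":1,"slide":[0,0,1],"yaw":0},{"hand":1,"slide":[0,0,3],"yaw":0},{"hand":1,"slide":[0,0,5],"yaw":0},{"hand":1,"slide":[0,0,5],"yaw":0}]'
python3 - <<'E'
from h import *
st=sense();i=capture('wrist');cv2.imwrite('pics/w5.png',i[150:330,230:420].repeat(3,0).repeat(3,1))
c=cam('wrist',st);R=np.array(st['ee_rot']);t=np.array(st['tcp_pos'])
for th in(0,.1,.2,.3):
  f=lambda a,z:np.round(proj(c,t+R@[a*np.cos(th)-z*np.sin(th),0,.051-a*np.sin(th)-z*np.cos(th)]))
  print(th,'nub',f(.0375,0),'toprim',f(.035,.016),'botrim',f(.035,-.016))
E
```

```text
time_s: 18.77
tcp_pos: [0.5338, -0.2339, 0.1494]
ee_rot: [[0.961, 0.277, 0.009], [0.277, -0.961, -0.003], [0.008, 0.006, -1.0]]
wrist_force: [3.3, 1.3, 9.7]
gripper_width: 0.357
time_s: 19.27
tcp_pos: [0.5305, -0.2334, 0.1971]
ee_rot: [[0.962, 0.274, 0.002], [0.274, -0.962, -0.0], [0.002, 0.001, -1.0]]
wrist_force: [-0.4, 0.0, -0.9]
gripper_width: 0.353
0 nub [330. 227.] toprim [330. 244.] botrim [330. 224.]
0.1 nub [330. 230.] toprim [330. 251.] botrim [330. 223.]
0.2 nub [330. 233.] toprim [331. 259.] botrim [330. 223.]
0.3 nub [330. 238.] toprim [331. 268.] botrim [330. 223.]
```

View pics/w5.png

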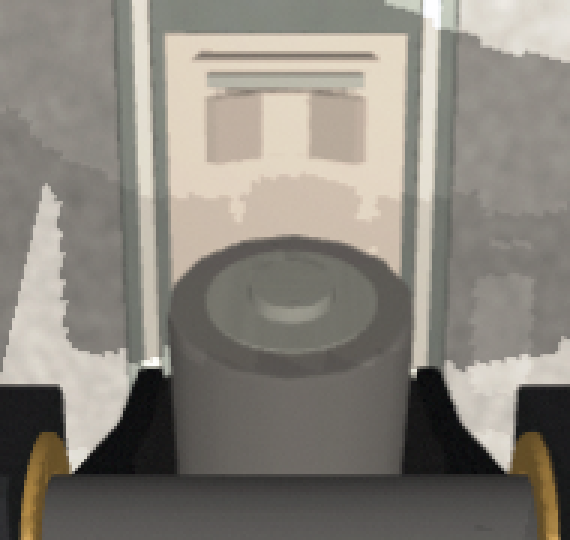

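```bash
python3 -m inch '[{"hand":1,"slide":[0,0,-3.5],"yaw":0},{"hand":1,"slide":[0,0,-4.4],"yaw":0},{"hand":1,"slide":[0,0,-4.7],"yaw":0},{"hand":1,"slide":[0,0,-4.8],"yaw":0},{"hand":1,"slide":[0,0,-4.9],"yaw":0},{"hand":1,"slide":[0,0,-5.0],"yaw":0},{"hand":1,"slide":[0,0,-5.0],"yaw":0}]'; python3 -m inch '[{"hand":1,"slide":[0,0,-0.1],"yaw":0},{"hand":1,"slide":[0,0,-0.2],"yaw":0},{"hand":1,"slide":[0,0,-0.2],"yaw":0}]';  python3 -m inch '[{"hand":1,"slide":[0,0,-0.1],"yaw":0},{"hand":1,"slide":[0,0,-0.2],"yaw":0},{"hand":1,"slide":[0,0,-0.2],"yaw":0}]'
```

```text
time_s: 20.2
tcp_pos: [0.5314, -0.2334, 0.148]
ee_rot: [[0.961, 0.275, 0.004], [0.275, -0.961, -0.001], [0.003, 0.002, -1.0]]
wrist_force: [0.4, 0.7, 6.6]
gripper_width: 0.356
time_s: 20.58
tcp_pos: [0.5323, -0.2333, 0.1465]
ee_rot: [[0.961, 0.275, 0.006], [0.275, -0.961, -0.001], [0.005, 0.003, -1.0]]
wrist_force: [0.1, 2.1, 7.1]
gripper_width: 0.358
time_s: 20.95
tcp_pos: [0.533, -0.2334, 0.1447]
ee_rot: [[0.961, 0.276, 0.008], [0.276, -0.961, -0.002], [0.007, 0.004, -1.0]]
wrist_force: [1.3, 0.8, 6.5]
gripper_width: 0.353
```

```bash
python3 -m inch '[{"hand":1,"slide":[0,0,1],"yaw":0},{"hand":1,"slide":[0,0,3],"yaw":0},{"hand":1,"slide":[0,0,5],"yaw":0},{"hand":1,"slide":[0,0,5],"yaw":0}]'
python3 - <<'E'
from h import *
i=capture('wrist');cv2.imwrite('pics/w6.png',i)
new=cv2.cvtColor(i,6)[215:300,323:331].mean(1)
old=cv2.cvtColor(cv2.resize(cv2.imread('pics/w5.png'),(190,180),interpolation=cv2.INTER_NEAREST),6)[65:150,93:101].mean(1)
print('old',[(215+k,int(a)) for k,a in enumerate(old)]);print('new',[(215+k,int(a)) for k,a in enumerate(new)])
E
```

```text
time_s: 21.45
tcp_pos: [0.5311, -0.2334, 0.1938]
ee_rot: [[0.962, 0.274, 0.004], [0.274, -0.962, -0.0], [0.004, 0.001, -1.0]]
wrist_force: [1.0, -1.1, -2.1]
gripper_width: 0.357
old [(215, 192), (216, 192), (217, 192), (218, 192), (219, 192), (220, 192), (221, 192), (222, 193), (223, 192), (224, 192), (225, 192), (226, 191), (227, 191), (228, 147), (229, 100), (230, 88), (231, 87), (232, 88), (233, 95), (234, 106), (235, 108), (236, 106), (237, 110), (238, 111), (239, 110), (240, 111), (241, 112), (242, 112), (243, 111), (244, 111), (245, 113), (246, 111), (247, 112), (248, 112), (249, 114), (250, 112), (251, 115), (252, 133), (253, 150), (254, 151), (255, 150), (256, 149), (257, 132), (258, 116), (259, 113), (260, 113), (261, 112), (262, 113), (263, 112), (264, 112), (265, 113), (266, 121), (267, 118), (268, 97), (269, 88), (270, 86), (271, 85), (272, 84), (273, 84), (274, 85), (275, 89), (276, 103), (277, 108), (278, 107), (279, 106), (280, 107), (281, 106), (282, 106), (283, 107), (284, 107), (285, 107), (286, 107), (287, 107), (288, 107), (289, 106), (290, 107), (291, 106), (292,
[... 405 characters left out ...]
241, 102), (242, 104), (243, 126), (244, 152), (245, 156), (246, 155), (247, 154), (248, 144), (249, 113), (250, 103), (251, 102), (252, 102), (253, 100), (254, 100), (255, 114), (256, 115), (257, 91), (258, 82), (259, 81), (260, 80), (261, 79), (262, 87), (263, 117), (264, 125), (265, 123), (266, 122), (267, 118), (268, 118), (269, 117), (270, 116), (271, 112), (272, 110), (273, 109), (274, 110), (275, 109), (276, 110), (277, 110), (278, 110), (279, 109), (280, 110), (281, 109), (282, 110), (283, 110), (284, 110), (285, 110), (286, 110), (287, 110), (288, 110), (289, 109), (290, 109), (291, 109), (292, 110), (293, 110), (294, 109), (295, 109), (296, 110), (297, 109), (298, 110), (299, 109)]
```

```bash
python3 -m inch '[{"hand":1,"slide":[2.04,0.58,0],"yaw":0},{"hand":1,"slide":[2.04,0.58,0],"yaw":0},{"hand":1,"slide":[2.04,0.58,-4],"yaw":0},{"hand":1,"slide":[2.04,0.58,-7],"yaw":0},{"hand":1,"slide":[2.04,0.58,-8.2],"yaw":0},{"hand":1,"slide":[2.04,0.58,-8.2],"yaw":0}]'; python3 -m inch '[{"hand":1,"slide":[-0.17,-0.05,-0.22],"yaw":0},{"hand":1,"slide":[-0.34,-0.10,-0.45],"yaw":0},{"hand":1,"slide":[-0.34,-0.10,-0.45],"yaw":0}]'
```

```text
time_s: 22.25
tcp_pos: [0.5499, -0.2275, 0.1093]
ee_rot: [[0.962, 0.274, -0.003], [0.274, -0.962, 0.0], [-0.003, -0.001, -1.0]]
wrist_force: [0.7, -0.4, -0.2]
gripper_width: 0.352
time_s: 22.62
tcp_pos: [0.5472, -0.2285, 0.1062]
ee_rot: [[0.962, 0.274, 0.0], [0.274, -0.962, 0.0], [0.0, 0.0, -1.0]]
wrist_force: [0.1, -0.2, -1.3]
gripper_width: 0.357
```

```bash
python3 -m inch '[{"hand":1,"slide":[-0.17,-0.05,-0.1],"yaw":0},{"hand":1,"slide":[-0.35,-0.10,-0.2],"yaw":0},{"hand":1,"slide":[-0.35,-0.10,-0.2],"yaw":0}]'; python3 -m inch '[{"hand":1,"slide":[-0.1,-0.03,-0.05],"yaw":0},{"hand":1,"slide":[-0.2,-0.06,-0.1],"yaw":0},{"hand":1,"slide":[-0.2,-0.06,-0.1],"yaw":0}]'
```

```text
time_s: 23.0
tcp_pos: [0.5436, -0.2295, 0.1036]
ee_rot: [[0.962, 0.274, -0.0], [0.274, -0.962, 0.0], [-0.0, -0.0, -1.0]]
wrist_force: [-0.9, 0.0, -1.9]
gripper_width: 0.358
time_s: 23.38
tcp_pos: [0.5427, -0.2301, 0.1032]
ee_rot: [[0.961, 0.275, 0.002], [0.275, -0.961, -0.0], [0.002, 0.001, -1.0]]
wrist_force: [1.9, 0.2, -0.7]
gripper_width: 0.355
```

```bash
python3 -m inch '[{"hand":1,"slide":[-0.1,-0.03,0],"yaw":0},{"hand":1,"slide":[-0.15,-0.04,0],"yaw":0},{"hand":1,"slide":[-0.15,-0.04,0],"yaw":0}]'; python3 -m inch '[{"hand":1,"slide":[-0.1,-0.03,0],"yaw":0},{"hand":1,"slide":[-0.1,-0.03,0],"yaw":0},{"hand":1,"slide":[-0.1,-0.03,0],"yaw":0}]'
```

```text
time_s: 23.75
tcp_pos: [0.5415, -0.2304, 0.1032]
ee_rot: [[0.961, 0.275, 0.003], [0.275, -0.961, -0.0], [0.003, 0.001, -1.0]]
wrist_force: [4.6, 2.2, -1.2]
gripper_width: 0.354
time_s: 24.12
tcp_pos: [0.5409, -0.2306, 0.1033]
ee_rot: [[0.961, 0.275, 0.004], [0.275, -0.961, -0.001], [0.004, 0.002, -1.0]]
wrist_force: [6.8, 2.7, -0.7]
gripper_width: 0.355
```

```bash
python3 -m inch '[{"hand":1,"slide":[-0.1,-0.03,0],"yaw":0},{"hand":1,"slide":[-0.14,-0.04,0],"yaw":0},{"hand":1,"slide":[-0.14,-0.04,0],"yaw":0}]'; python3 -m inch '[{"hand":1,"slide":[0,0,-0.1],"yaw":0},{"hand":1,"slide":[0,0,-0.2],"yaw":0},{"hand":1,"slide":[0,0,-0.2],"yaw":0}]'
```

```text
time_s: 24.5
tcp_pos: [0.5403, -0.2309, 0.1035]
ee_rot: [[0.961, 0.275, 0.006], [0.275, -0.961, -0.001], [0.005, 0.002, -1.0]]
wrist_force: [6.4, 3.5, -0.8]
gripper_width: 0.354
time_s: 24.88
tcp_pos: [0.5407, -0.2311, 0.1021]
ee_rot: [[0.961, 0.276, 0.007], [0.276, -0.961, -0.001], [0.006, 0.003, -1.0]]
wrist_force: [6.8, 3.0, 0.8]
gripper_width: 0.358
```

```bash
python3 -m inch '[{"hand":1,"slide":[0,0,0.15],"yaw":0},{"hand":1,"slide":[-0.1,-0.03,0.15],"yaw":0},{"hand":1,"slide":[-0.15,-0.04,0.15],"yaw":0},{"hand":1,"slide":[-0.15,-0.04,0.15],"yaw":0}]'; python3 -m inch '[{"hand":1,"slide":[-0.1,-0.03,0],"yaw":0},{"hand":1,"slide":[-0.1,-0.03,0],"yaw":0},{"hand":1,"slide":[-0.1,-0.03,0],"yaw":0}]'
```

```text
time_s: 25.38
tcp_pos: [0.5397, -0.2313, 0.1034]
ee_rot: [[0.961, 0.276, 0.008], [0.276, -0.961, -0.001], [0.008, 0.003, -1.0]]
wrist_force: [8.4, 3.9, -1.3]
gripper_width: 0.358
time_s: 25.75
tcp_pos: [0.5393, -0.2316, 0.1036]
ee_rot: [[0.961, 0.276, 0.01], [0.276, -0.961, -0.001], [0.009, 0.004, -1.0]]
wrist_force: [8.9, 3.7, -0.8]
gripper_width: 0.36
```

```bash
python3 -m inch '[{"hand":1,"slide":[0,0,-0.1],"yaw":0},{"hand":1,"slide":[0,0,-0.2],"yaw":0},{"hand":1,"slide":[0,0,-0.2],"yaw":0}]'; python3 -m inch '[{"hand":1,"slide":[0,0,-0.1],"yaw":0},{"hand":1,"slide":[0,0,-0.2],"yaw":0},{"hand":1,"slide":[0,0,-0.2],"yaw":0}]'
```

```text
time_s: 26.12
tcp_pos: [0.5397, -0.2317, 0.1022]
ee_rot: [[0.961, 0.276, 0.01], [0.276, -0.961, -0.002], [0.01, 0.005, -1.0]]
wrist_force: [9.6, 3.9, 2.5]
gripper_width: 0.358
time_s: 26.5
tcp_pos: [0.54, -0.232, 0.1006]
ee_rot: [[0.961, 0.277, 0.011], [0.277, -0.961, -0.002], [0.01, 0.005, -1.0]]
wrist_force: [8.8, 4.2, 2.8]
gripper_width: 0.355
```

```bash
python3 -m inch '[{"hand":1,"slide":[0,0,-0.1],"yaw":0},{"hand":1,"slide":[0,0,-0.2],"yaw":0},{"hand":1,"slide":[0,0,-0.2],"yaw":0}]'; python3 -m inch '[{"hand":1,"slide":[0,0,-0.1],"yaw":0},{"hand":1,"slide":[0,0,-0.2],"yaw":0},{"hand":1,"slide":[0,0,-0.2],"yaw":0}]'
```

```text
time_s: 26.88
tcp_pos: [0.5403, -0.2321, 0.0987]
ee_rot: [[0.961, 0.277, 0.012], [0.277, -0.961, -0.002], [0.011, 0.006, -1.0]]
wrist_force: [9.9, 3.2, 2.2]
gripper_width: 0.356
time_s: 27.25
tcp_pos: [0.5405, -0.2321, 0.0968]
ee_rot: [[0.961, 0.277, 0.012], [0.277, -0.961, -0.003], [0.011, 0.006, -1.0]]
wrist_force: [9.5, 3.0, 2.5]
gripper_width: 0.355
```

```bash
python3 -m inch '[{"hand":1,"slide":[-0.03,-0.01,-0.1],"yaw":0},{"hand":1,"slide":[-0.05,-0.01,-0.2],"yaw":0},{"hand":1,"slide":[-0.05,-0.01,-0.2],"yaw":0}]'; python3 -m inch '[{"hand":1,"slide":[0,0,-0.1],"yaw":0},{"hand":1,"slide":[0,0,-0.2],"yaw":0},{"hand":1,"slide":[0,0,-0.2],"yaw":0}]'
```

```text
time_s: 27.62
tcp_pos: [0.5405, -0.2321, 0.0953]
ee_rot: [[0.961, 0.277, 0.013], [0.277, -0.961, -0.003], [0.012, 0.006, -1.0]]
wrist_force: [9.7, 4.0, 4.7]
gripper_width: 0.356
time_s: 28.0
tcp_pos: [0.5404, -0.232, 0.0935]
ee_rot: [[0.961, 0.277, 0.013], [0.277, -0.961, -0.003], [0.012, 0.006, -1.0]]
wrist_force: [8.6, 4.2, 5.6]
gripper_width: 0.354
```

```bash
cat > rim.py <<'E'
from h import *
i=capture('wrist');cv2.imwrite('pics/w_%0.2f.png'%sense()['time_s'],i)
p=cv2.cvtColor(i,6)[215:300,323:331].mean(1).astype(int);print([(215+k,int(p[k]),int(p[k+2]-p[k])) for k in range(0,82) if abs(p[k+2]-p[k])>12])
E
python3 rim.py
```

```text
[(217, 217, -42), (218, 217, -105), (219, 175, -84), (220, 112, -21), (221, 91, 72), (222, 91, 90), (223, 163, 17), (228, 179, -55), (229, 179, -83), (230, 124, -28), (236, 97, 57), (237, 104, 58), (241, 160, -38), (242, 158, -58), (243, 122, -25), (246, 96, 28), (248, 124, -41), (249, 107, -30), (252, 77, 25), (253, 79, 47), (254, 102, 26)]
```

```bash
python3 -m inch '[{"hand":1,"slide":[0,0,-0.1],"yaw":0},{"hand":1,"slide":[0,0,-0.15],"yaw":0},{"hand":1,"slide":[0,0,-0.15],"yaw":0}]';python3 rim.py; python3 -m inch '[{"hand":1,"slide":[0,0,-0.1],"yaw":0},{"hand":1,"slide":[0,0,-0.1],"yaw":0},{"hand":1,"slide":[0,0,-0.1],"yaw":0}]'; python3 rim.py
```

```text
time_s: 28.42
tcp_pos: [0.5403, -0.2318, 0.092]
ee_rot: [[0.961, 0.277, 0.013], [0.277, -0.961, -0.002], [0.012, 0.006, -1.0]]
wrist_force: [8.6, 5.1, 6.3]
gripper_width: 0.351
[(218, 217, -77), (219, 217, -125), (220, 140, -50), (221, 92, 34), (222, 90, 81), (223, 126, 54), (228, 179, -16), (229, 179, -65), (230, 163, -68), (231, 114, -20), (234, 94, 55), (235, 96, 67), (236, 149, 13), (239, 161, -31), (240, 161, -59), (241, 130, -35), (244, 96, 38), (246, 134, -58), (247, 98, -23), (249, 75, 16), (250, 76, 49), (251, 91, 39)]
time_s: 28.85
tcp_pos: [0.5402, -0.2317, 0.0909]
ee_rot: [[0.961, 0.277, 0.013], [0.277, -0.961, -0.002], [0.012, 0.006, -1.0]]
wrist_force: [9.4, 5.9, 5.8]
gripper_width: 0.351
[(218, 217, -62), (219, 217, -116), (220, 155, -65), (222, 90, 76), (223, 108, 72), (224, 166, 14), (229, 179, -57), (230, 179, -86), (231, 122, -29), (232, 93, 25), (233, 93, 64), (234, 118, 47), (238, 164, -51), (239, 159, -66), (240, 113, -20), (242, 93, 45), (244, 138, -63), (245, 101, -26), (247, 75, 29), (248, 77, 51), (249, 104, 26)]
```

```bash
python3 - <<'E'
from h import *
p=cv2.cvtColor(cv2.imread('pics/w3.png'),6)[215:300,323:331].mean(1).astype(int);print([(215+k,int(p[k]),int(p[k+2]-p[k])) for k in range(0,82) if abs(p[k+2]-p[k])>12])
E
python3 -m inch '[{"hand":1,"slide":[0,0,-0.1],"yaw":0},{"hand":1,"slide":[0,0,-0.1],"yaw":0},{"hand":1,"slide":[0,0,-0.1],"yaw":0}]'; python3 rim.py
```

```text
[(215, 84, 20), (216, 97, 14), (218, 111, 28), (219, 110, 58), (220, 139, 36), (223, 175, -55), (224, 175, -88), (225, 120, -33), (229, 89, 59), (230, 95, 64), (234, 158, -45), (235, 158, -70), (236, 113, -25), (237, 88, 15), (238, 88, 25), (239, 103, -19), (240, 113, -44), (241, 84, -13), (242, 69, 33), (243, 71, 51), (244, 102, 23)]
time_s: 29.28
tcp_pos: [0.5401, -0.2316, 0.0899]
ee_rot: [[0.961, 0.277, 0.012], [0.277, -0.961, -0.002], [0.011, 0.005, -1.0]]
wrist_force: [9.3, 6.7, 6.7]
gripper_width: 0.353
[(218, 216, -42), (219, 216, -104), (220, 174, -84), (221, 112, -22), (222, 90, 73), (223, 90, 90), (224, 163, 17), (229, 180, -37), (230, 179, -75), (232, 104, 56), (233, 133, 33), (236, 165, -19), (237, 165, -59), (238, 146, -55), (239, 106, -14), (240, 91, 20), (241, 92, 25), (242, 111, -23), (243, 117, -43), (244, 88, -13), (245, 74, 29), (246, 75, 53), (247, 103, 27)]
```

```bash
python3 -m inch '[{"hand":0,"slide":[0,0,0],"yaw":0},{"hand":0,"slide":[0,0,0],"yaw":0},{"hand":0,"slide":[0,0,0],"yaw":0},{"hand":0,"slide":[0,0,0],"yaw":0},{"hand":0,"slide":[0,0,0],"yaw":0},{"hand":0,"slide":[0,0,0],"yaw":0},{"hand":0,"slide":[0,0,0],"yaw":0}]'; python3 rim.py;  python3 -m inch '[{"hand":0,"slide":[0,0,3],"yaw":0},{"hand":0,"slide":[0,0,7],"yaw":0},{"hand":0,"slide":[0,0,12],"yaw":0},{"hand":0,"slide":[-4,-1.2,12],"yaw":0},{"hand":0,"slide":[-6,-1.7,12],"yaw":0},{"hand":0,"slide":[-6,-1.7,12],"yaw":0}]'
python3 - <<'E'
from h import *
st=sense();w=capture('wrist');cv2.imwrite('pics/wf.png',w);s=capture('side');cv2.imwrite('pics/sf.png',s)
c=cam('wrist',st);b=np.array([.540,-.2300,.040]);a=np.array([.961,.276,0])
for d in(-.035,0,.0375):print(proj(c,b+a*d))
r=lambda i,x,y,wd,h:cv2.resize(i[y:y+h,x:x+wd],(400,600),interpolation=cv2.INTER_CUBIC)
cv2.imwrite('pics/f.png',np.hstack([r(w,260,60,140,210),cv2.resize(s[140:200,315:415],(400,240),interpolation=cv2.INTER_CUBIC) if 0 else r(s,335,125,70,105)]))
E
```

```text
time_s: 30.2
tcp_pos: [0.5349, -0.232, 0.0867]
ee_rot: [[0.962, 0.275, -0.0], [0.275, -0.962, 0.0], [-0.0, -0.0, -1.0]]
wrist_force: [-0.2, -0.4, -0.4]
gripper_width: 0.98
[(217, 166, -27), (218, 166, -66), (220, 100, 46), (221, 129, 19), (224, 148, -18), (225, 147, -50), (226, 130, -44), (228, 86, 35), (230, 121, -49), (231, 98, -31), (233, 67, 43), (234, 74, 46)]
time_s: 31.0
tcp_pos: [0.4736, -0.2492, 0.2065]
ee_rot: [[0.962, 0.274, -0.001], [0.274, -0.962, 0.0], [-0.001, -0.001, -1.0]]
wrist_force: [0.0, 0.5, -0.5]
gripper_width: 1.003
[328.14842888 194.51551259]
[328.13740757 145.38173358]
[328.11963471  89.2403086 ]
```

View pics/f.png

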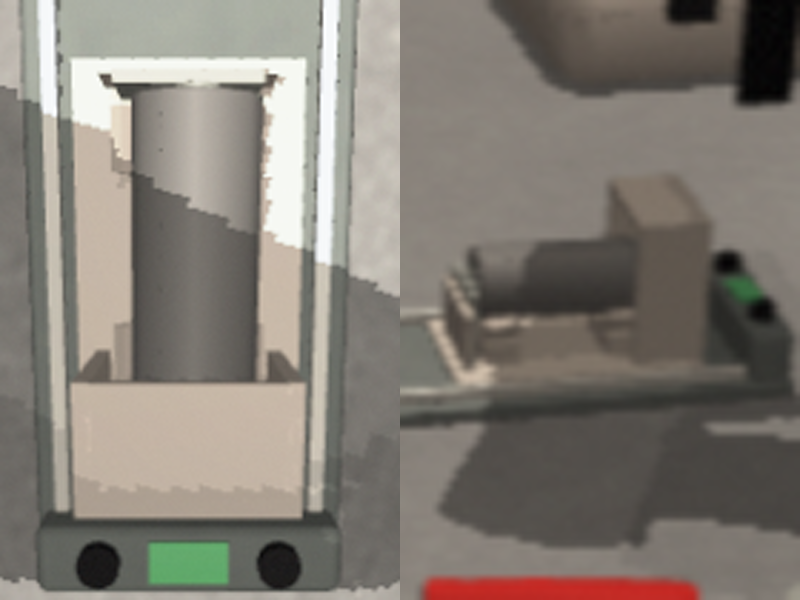

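```bash
python3 -m inch '[{"hand":1,"slide":[5.3,1.37,0],"yaw":0},{"hand":1,"slide":[5.3,1.37,0],"yaw":0},{"hand":1,"slide":[5.3,1.37,0],"yaw":0},{"hand":1,"slide":[5.3,1.37,0],"yaw":0},{"hand":1,"slide":[5.3,1.37,0],"yaw":0},{"hand":1,"slide":[5.3,1.37,-3],"yaw":0},{"hand":1,"slide":[5.3,1.37,-6],"yaw":0},{"hand":1,"slide":[5.3,1.37,-7.5],"yaw":0},{"hand":1,"slide":[5.3,1.37,-7.5],"yaw":0},{"hand":1,"slide":[5.3,1.37,-7.5],"yaw":0}]'; for k in 1; do python3 -m inch '[{"hand":1,"slide":[0,0,-0.1],"yaw":0},{"hand":1,"slide":[0,0,-0.2],"yaw":0},{"hand":1,"slide":[0,0,-0.3],"yaw":0},{"hand":1,"slide":[0,0,-0.3],"yaw":0}]'; done
```

```text
time_s: 32.35
tcp_pos: [0.5287, -0.2355, 0.1329]
ee_rot: [[0.961, 0.275, 0.002], [0.275, -0.961, -0.001], [0.002, 0.001, -1.0]]
wrist_force: [-0.1, 0.4, 0.1]
gripper_width: 0.024
time_s: 32.85
tcp_pos: [0.5279, -0.2353, 0.1287]
ee_rot: [[0.962, 0.275, -0.0], [0.275, -0.962, 0.0], [-0.0, -0.0, -1.0]]
wrist_force: [-0.2, -0.3, 0.2]
gripper_width: 0.002
```

```bash
for k in 1; do python3 -m inch '[{"hand":1,"slide":[0,0,-0.1],"yaw":0},{"hand":1,"slide":[0,0,-0.2],"yaw":0},{"hand":1,"slide":[0,0,-0.2],"yaw":0}]'; python3 -m inch '[{"hand":1,"slide":[0,0,-0.1],"yaw":0},{"hand":1,"slide":[0,0,-0.1],"yaw":0},{"hand":1,"slide":[0,0,-0.1],"yaw":0}]'; done
```

```text
time_s: 33.22
tcp_pos: [0.5281, -0.2353, 0.1277]
ee_rot: [[0.961, 0.275, 0.0], [0.275, -0.961, -0.0], [0.0, 0.0, -1.0]]
wrist_force: [-1.9, 0.1, 4.4]
gripper_width: 0.008
time_s: 33.6
tcp_pos: [0.5281, -0.2353, 0.1276]
ee_rot: [[0.961, 0.275, 0.001], [0.275, -0.961, -0.001], [0.0, 0.001, -1.0]]
wrist_force: [-3.9, 2.3, 10.4]
gripper_width: 0.004
```

```bash
python3 -m inch '[{"hand":1,"slide":[0,0,0.6],"yaw":0},{"hand":1,"slide":[3.4,0.97,0.6],"yaw":0},{"hand":1,"slide":[3.4,0.97,0.6],"yaw":0},{"hand":1,"slide":[3.4,0.97,0.3],"yaw":0},{"hand":1,"slide":[3.4,0.97,0.2],"yaw":0},{"hand":1,"slide":[3.4,0.97,0.1],"yaw":0},{"hand":1,"slide":[3.4,0.97,0.1],"yaw":0}]';python3 -m inch '[{"hand":1,"slide":[0,0,-0.1],"yaw":0},{"hand":1,"slide":[0,0,-0.1],"yaw":0},{"hand":1,"slide":[0,0,-0.1],"yaw":0}]'
```

```text
time_s: 34.48
tcp_pos: [0.5615, -0.2255, 0.1279]
ee_rot: [[0.962, 0.275, 0.0], [0.275, -0.962, 0.0], [0.0, 0.0, -1.0]]
wrist_force: [-2.0, 3.3, 7.1]
gripper_width: 0.011
time_s: 34.85
tcp_pos: [0.5615, -0.2255, 0.1278]
ee_rot: [[0.961, 0.275, 0.0], [0.275, -0.961, -0.0], [0.0, 0.0, -1.0]]
wrist_force: [-2.6, 3.5, 10.7]
gripper_width: 0.005
```

```bash
python3 -m inch '[{"hand":1,"slide":[0,0,3],"yaw":0},{"hand":1,"slide":[0,0,8],"yaw":0},{"hand":1,"slide":[-5,-1.4,12],"yaw":0},{"hand":1,"slide":[-10,-2.8,12],"yaw":0},{"hand":1,"slide":[-10,-2.8,12],"yaw":0},{"hand":1,"slide":[-10,-2.8,12],"yaw":0}]'
python3 - <<'E'
from h import *
from station import finish_job
c=cam('scene')
a=cv2.imread('pics/scene0.png');b=capture('scene');s=cv2.imread('pics/side0.png');t=capture('side')
for n,i,j,L in(('scene',a,b,[('slim',331,204),('driver',270,288),('tape',387,306),('bowl',347,370),('oil',423,258),('mug',421,170),('spool',219,255)]),):
  for k,x,y in L: print(k,int(np.abs(i[y-12:y+12,x-12:x+12].astype(int)-j[y-12:y+12,x-12:x+12]).mean()))
print(finish_job())
E
```

```text
time_s: 35.6
tcp_pos: [0.4617, -0.2538, 0.2458]
ee_rot: [[0.962, 0.274, 0.0], [0.274, -0.962, -0.0], [0.0, 0.0, -1.0]]
wrist_force: [0.1, 0.1, 0.2]
gripper_width: 0.006
slim 6
driver 4
tape 6
bowl 7
oil 5
mug 4
spool 5
the job is handed in; nothing more can be done
None
```

I loaded the thick cell into the dock and handed the job in after about 36 s of robot time; no verdict was reported.

- **Grip and tilt:** I took the grey cell from the rack at its middle. The moves allow no pitch, so I raised the nub end by pressing it gently on the dock's hood roof, letting the cell turn in the pads to about 0.5 rad. That is below the suggested 0.6 to 0.7; the geometry showed it would clear.
- **Spring push:** I put the flat end under the hood and felt the spring, reaching about 5.7 N with the nub up.
- **Tipping down:** I took the cell back out and pressed it on the roof again to about 0.19 rad. I then put it back against the spring with about 10 N and tipped it down behind the fixed contact. The highest wrist force I read in any contact was about 13 N. It is read only at the end of each call, so a short peak in between would not show.
- **Last checks:**
  - The final picture shows the cell in the saddles, behind the fixed contact, with its flat end under the hood.
  - Touching its top with closed fingertips at two points 35 mm apart gave heights within 0.2 mm, and it did not give at about 10 N. So it lies level and home.
  - The pictures of the other objects showed no visible change.
  - The gripper was clear, with no force on it.
- **One disagreement:** the touched height came out about 1.7 mm above nominal, which would put the axis at about 41.7 mm. That is still inside the 37 to 43 mm limits. It is probably an offset in the fingertip height.

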